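# Shut the hopper's slide gate and charge it with grinding balls

### The arm

A 6-joint arm with a two-finger parallel gripper is mounted at the origin on a cart in front of the work surface, level with it; the furniture and walls round the work are solid. World frame = base frame: x ahead of the robot, y to its left, z up, the work surface at z = 0. Lengths are in mm, angles in rad, forces in N, time in s.
With the tool pointing down it reaches from about 300 to 1000 mm from the base axis. Payload 5.1 kg.
Tool frame: the origin (TCP) lies between the finger pads; the fingertips stand 22 mm ahead of it and the grasp point (between the pads) lies 3 mm ahead of it; z points along the fingers, y is the line along which they close (so a half turn about z gives the same grasp; the last joint's range is limited). The gripper opens to 95 mm and grips with 3 to 60 N. Pads are 20 mm wide; open, the fingers measure 119 mm over their backs; the gripper's body (75 mm by 180 mm) begins 59 mm behind the grasp point.
Start: joints at [-1.292, 0.124, 1.65, -0, 1.367, -0.083], TCP at [230.04, -607.92, 236.656] pointing down, gripper open.
Joint ranges: [-2.61, 2.61], [-1.02, 2.33], [0.03, 2.71], [-1.35, 4.49], [0.32, 2.68], [-2.91, 2.91]. Speed limits (rad/s): [2.57, 2.57, 3.14, 3.14, 3.14, 3.14].

### API

Orientations are given as a unit quaternion [w, x, y, z].
In Python, from workcell import r gives the robot as it stands.
- The arm moves only by the tool servo_tool, never from a script. Its argument "rows" is text: rows parted by semicolons, each of 7 numbers parted by spaces: the turn, a rotation vector about the tool's x, y, z in degrees, then the shift along the tool's x, y, z in m, then the opening, from 0 (shut) to 1 (fully open). In form: ax ay az tx ty tz jaw; .... A call has 1 to 12 rows; each row is the pose to reach, as a shift and turn from the pose commanded when the call began, along the tool's axes at that moment; what a row does not reach only later rows make up. A row lasts 1/10 s, in which the tool goes at most 50 mm and 8.59 degrees, less where a joint would pass 70% of its speed; a pose out of reach is approached as far as the arm can. A call with a gripper value outside its range is refused whole. The fingers move at their own pace and stop on an object; the grip force is fixed at half the most. Time passes only in rows, so rows that repeat a pose let the fingers close. It gives the time, the measured TCP pose, the force, the opening and the grip force at its end, in the units of the state.
- r.get_state(): the state, without advancing time (a new reading comes with each control period).
- r.snapshot(name): name is "scene" or "top"; returns a dict with "image" (420x560x3 uint8, blue, green, red), "fx", "fy", "cx", "cy" (pixels), "k1" (the pictures are not rectified: a ray, as slopes to the right and down, at radius r is drawn at 1 + k1 r^2 times it, then the intrinsics apply), "origin" and "attitude" of the camera in the world. Camera axes: x right, y down, z forward; pixel columns grow to the right and rows downward; lengths in mm; the calibration is good to about 2 mm. A picture is of the moment at which its call begins. There is no depth.
- r.close_job(): hands the job in; it is judged then, once.
The state is a dict: "time": time; "q": joint angles; "joint_velocities": joint speeds; "joint_efforts": joint torques, N m; "tool_pos": TCP position; "tcp_rot": TCP orientation; "force": force on the tool from outside, world axes, zero at the start; "ft_torque": the same for the moment, N m; "grip_width": finger opening in mm; "finger_force": force on a finger pad.
Only numpy, scipy, OpenCV 4.12 (cv2) and the standard library are available. Lean on these libraries where they do the work, as an engineer would, in place of code of your own. Each camera call takes 0.05 s, during which the arm holds its last target. There are 200 camera calls.

### The job

Get the charging hopper ready for the mill: push its flat gate blade along the shelf into the slot under the hopper until it is fully home against its stop, so that the outlet is shut. Only then tip all five grinding balls from the steel beaker into the hopper, and stand the empty beaker upright on the bench again. No ball may get past the gate, and leave the loose things around (black punch, black die ring, brass weight, tape roll) where they are.

Things in the scene. Friction and masses are not known exactly. Their poses are not given: they have to be found in the camera images.
- stand: fixed charging stand: grey base, white mill jar, aluminium deck above it, steel funnel hopper on top. Origin on the bench under the hopper's axis; its x axis is the direction in which the gate blade is pushed home. Reaches from x = -195 to +60 mm, 116 mm wide. Deck top is 50 mm above the bench; its -x part is an open shelf between two 10 mm high rails, inner faces at y = +-44 mm
- slot_mouth (a point): middle of the slot's mouth, on the deck (50 mm above the bench), 38 mm on the -x side of the hopper's axis; stand's axes. The slot is 70 mm wide, 8.5 mm high, 70 mm deep to the block that stops the blade's nose; lead-in cheeks on the 30 mm before the mouth narrow the shelf from 88 to 70 mm. The 42 mm round outlet from hopper to jar crosses the slot
- gate_blade: loose flat steel gate blade on the stand's shelf: 114 long (x), 66 wide (y), 5 mm thick, 0.18 to 0.35 kg. Origin at the middle of its underside; round-cornered nose at x = +57 mm; at the tail, x = -57 mm, a tab as wide as the blade is turned up to 33 mm above the underside. At first the nose is 30 to 60 mm before the slot mouth, blade a little askew. Home, its axes match the stand's
- blade_tab (a point): middle of the blade tab's outer (pushing) face, 18 mm above the blade's underside; moves with the blade, same axes
- gate_home (a point): point on the stand's deck where the blade's origin lies when the blade is fully home (25 mm on the -x side of the hopper's axis, 50 mm above the bench); same axes as the stand
- throat (a point): point on the hopper's axis at the top of the round outlet, 64.5 mm above the bench (9.5 mm above the top of a closed blade); same axes as the stand
- hopper_rim (a point): centre of the hopper's round mouth, 124.5 mm above the bench: 111 mm wide inside, 116 mm outside; below it the funnel narrows to the 42 mm outlet
- beaker: loose straight-sided steel beaker standing on the bench, open at the top, 60 mm wide outside, 55 mm high, wall 3 mm, inner floor 4 mm up, 0.10 to 0.17 kg, holding the five balls. Origin at the centre of its underside, z axis up through the mouth
- board (a point): obstacle: middle of the foot of a fixed upright dark board, 270 mm wide, 14 mm thick, 330 mm high; it runs from x = 0.59, y = -0.15 to x = 0.66, y = 0.11 (m) on the bench. Carry things in front of it or above it. Another obstacle: a tall grey cabinet (top 0.55 m above the bench) on the robot's left, its bench-side face from x = 0.23, y = 0.23 to x = 0.33, y = 0.60
- punch: loose black steel punch, 31 mm wide, 36 mm high; bystander, to be left alone
- die_ring_b: loose black die ring, 60 mm wide, 30 mm high; bystander, to be left alone
- weight: loose brass weight with a knob, 26 mm wide, 38 mm high; bystander, to be left alone
- tape: loose roll of dark tape lying flat, 55 mm wide, 19 mm high; bystander, to be left alone
- ball_1: one of five loose steel grinding balls, 14 mm, about 11 g, at the start lying in the beaker; origin at its centre
- ball_2: one of five loose steel grinding balls, 14 mm, about 11 g, at the start lying in the beaker; origin at its centre
- ball_3: one of five loose steel grinding balls, 14 mm, about 11 g, at the start lying in the beaker; origin at its centre
- ball_4: one of five loose steel grinding balls, 14 mm, about 11 g, at the start lying in the beaker; origin at its centre
- ball_5: one of five loose steel grinding balls, 14 mm, about 11 g, at the start lying in the beaker; origin at its centre
Mind the look-alikes: they are no part of the job. Leave any green look-alike of the beaker alone.

How it is judged (in metres and radians):
On the way, in this order (a step that is already met when the one before it is completed fails the run):
1. the gate blade is home in the slot, the outlet shut (x of gate_blade in the frame of gate_home above -0.005 m and y of gate_blade in the frame of gate_home between -0.006 and 0.006 m and z of gate_blade in the frame of gate_home between -0.003 and 0.004 m and angle between the x axis of gate_blade and the x axis of stand, either way round below 0.08 rad), for 0.2 s.
2. with the gate shut, all five balls lie in the hopper (all of step 1 and horizontal distance between each of ball_1, ball_2, ball_3, ball_4, ball_5 and throat below 0.056 m and z of ball_1 in the frame of throat between -0.008 and 0.055 m and z of ball_2 in the frame of throat between -0.008 and 0.055 m and z of ball_3 in the frame of throat between -0.008 and 0.055 m and z of ball_4 in the frame of throat between -0.008 and 0.055 m and z of ball_5 in the frame of throat between -0.008 and 0.055 m), for 0.3 s.
At the end, for the whole second after the job is handed in: The blade lies in the slot with its nose within 5 mm of the stop, the five balls lie in the hopper on the shut gate, and the beaker stands upright and at rest on the bench top (all of step 2 and height (world z) of beaker between -0.004 and 0.005 m and angle between beaker's own z axis and vertical below 0.1 rad and linear speed of beaker below 0.03 m/s); the robot touches nothing.
It fails at once if the punch is shifted more than 30 mm (distance of punch from where it was at the start of the episode above 0.03 m).
It fails at once if the die ring is shifted more than 30 mm (distance of die_ring_b from where it was at the start of the episode above 0.03 m).
It fails at once if the brass weight is shifted more than 30 mm (distance of weight from where it was at the start of the episode above 0.03 m).
It fails at once if the tape roll is shifted more than 30 mm (distance of tape from where it was at the start of the episode above 0.03 m).
It also fails if it takes over 69 s, if anything falls off the work surface, if the arm or the gripper's body presses on something with over 40 N, if the wrist force passes 120 N, or if a joint passes its speed limit or range.

## Working session

There is one attempt and no reset: what is moved stays moved. The work goes in short steps, Python scripts to look and compute and a tool call to move; the robot and the scene stay as the last step left them, time stands still between calls to the robot, and variables do not carry over. Pictures are saved under pics/ and viewed, at most 10 in all, crops included, and the job is handed in when it is done.

Besides the shell and the picture viewer there is one more tool, called after "Call:" by a JSON object that holds its "name" and its "arguments". servo_tool: Moves the arm, as the interface text tells. Its arguments: {"type":"object","properties":{"rows":{"type":"string"}},"required":["rows"]}

```bash
mkdir -p pics
cat > h.py <<'E'
import numpy as np, cv2, pickle
from scipy.spatial.transform import Rotation as R
def snap(name,fn):
    from workcell import r
    s=r.snapshot(name); cv2.imwrite('pics/'+fn+'.png',s['image']); pickle.dump(s,open(fn+'.pkl','wb')); return s
def Rm(s):
    a=np.array(s['attitude'],float)
    return R.from_quat(a[[1,2,3,0]]).as_matrix() if a.size==4 else a.reshape(3,3)
def K(s): return np.array([[s['fx'],0,s['cx']],[0,s['fy'],s['cy']],[0,0,1.]])
def ray(s,u,v):
    D=np.array([s['k1'],0,0,0,0.]); p=cv2.undistortPoints(np.array([[[u,v]]],float),K(s),D)[0,0]
    return Rm(s)@np.array([p[0],p[1],1])
def at(s,u,v,z):
    d=ray(s,u,v); o=np.array(s['origin'],float); return o+d*(z-o[2])/d[2]
def proj(s,P):
    p=(np.atleast_2d(P)-np.array(s['origin']))@Rm(s)
    return cv2.projectPoints(p,np.zeros(3),np.zeros(3),K(s),np.array([s['k1'],0,0,0,0.]))[0][:,0]
E
python3 - <<'E'
from h import *
ims=[]
for n in('scene','top'):
    s=snap(n,n+'0'); print(n,s['origin'],s['attitude'],s['fx'],s['cx'],s['cy'],s['k1'])
from workcell import r
print(r.get_state())
E
```

```text
scene [-340.65173341 -460.74654119  551.35400412] [-0.44306906  0.72598778 -0.44228185  0.28463716] 394.9974072364471 283.6011182461109 204.86435112907694 0.03459058313416386
top [ 433.31000318  -35.9995368  1042.83890377] [-0.02123403  0.71527507 -0.69826001  0.01906974] 409.57260651195975 284.0274666674575 206.93392075988197 0.025739974266318306
{'time': 0.1, 'q': array([-1.29159144e+00,  1.24456329e-01,  1.65150230e+00, -1.12399781e-05,
        1.36749786e+00, -8.26050287e-02]), 'joint_velocities': array([-0.0006232 , -0.00214326, -0.0024045 , -0.00013431,  0.0003894 ,
        0.00122675]), 'joint_efforts': array([ 3.18451475e-05, -4.18882120e+01, -3.61095858e+01,  7.76937744e-02,
        4.61770291e-02, -7.52351934e-05]), 'tool_pos': array([ 229.90057989, -607.42321708,  235.52006027]), 'tcp_rot': array([-9.26878398e-04,  9.83680643e-01,  1.79920881e-01, -9.69365750e-05]), 'force': array([-1.04461336, -0.81039457,  0.15484913]), 'ft_torque': array([0.03443869, 0.0258848 , 0.0029562 ]), 'finger_force': 0.0, 'grip_width': 95.00399441936709}
```

View pics/scene0.png

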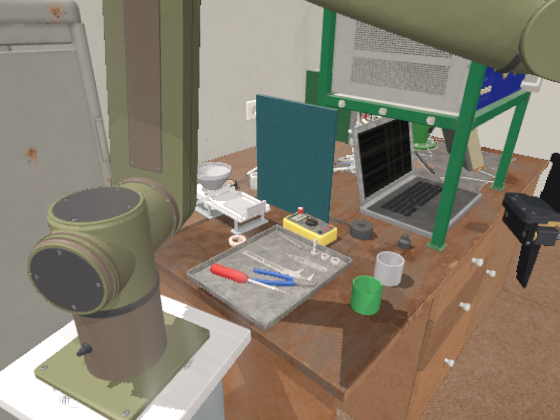

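View pics/top0.png

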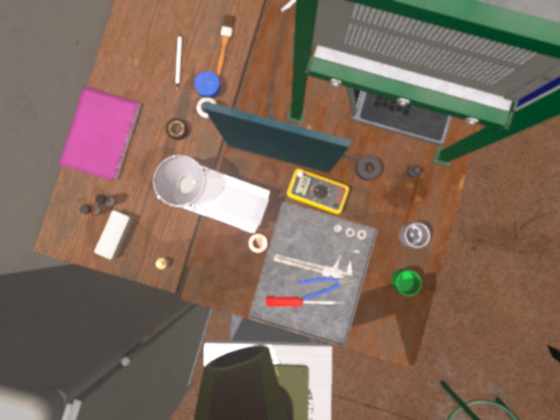

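Scene: the steel beaker is at (389,268), with the green look-alike at (367,294). The stand is at (225,195).
Top: the steel beaker with balls is at (415,235). It could be confused with the green beaker (407,282) or the die ring (368,168). The hopper is at (180,181), and the shelf with the blade runs to (268,210). I choose the grey beaker with the balls and will check it in a close crop.

Run:
```python
from h import *
a=cv2.imread('pics/top0.png')
A=cv2.resize(a[145:245,145:285],None,fx=5.7,fy=5.7,interpolation=cv2.INTER_CUBIC)[:, :798]
cv2.imwrite('pics/c1.png',A)
b=cv2.imread('pics/scene0.png')
B=cv2.resize(b[150:250,180:290],None,fx=4,fy=4,interpolation=cv2.INTER_CUBIC)
C=cv2.resize(a[200:300,370:450],None,fx=4,fy=4,interpolation=cv2.INTER_CUBIC)
cv2.imwrite('pics/c2.png',np.hstack([B,C]))
```

```text
(no output)
```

View pics/c1.png

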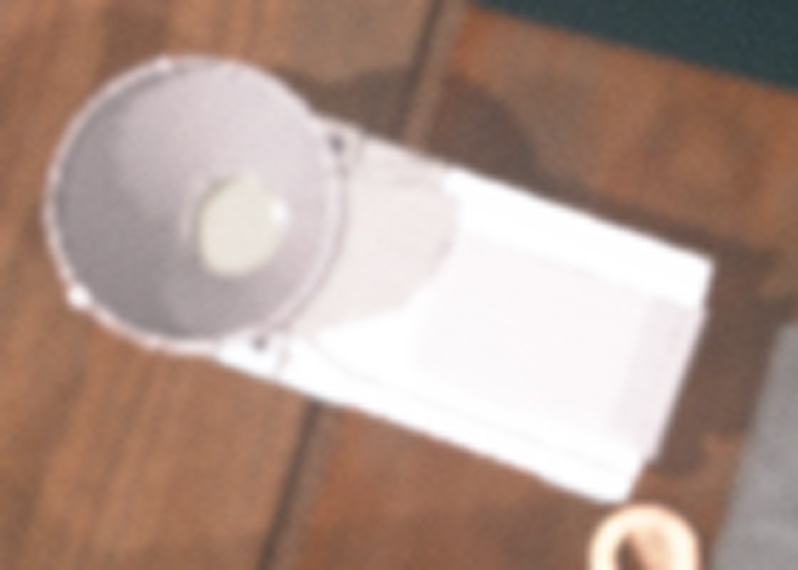

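View pics/c2.png

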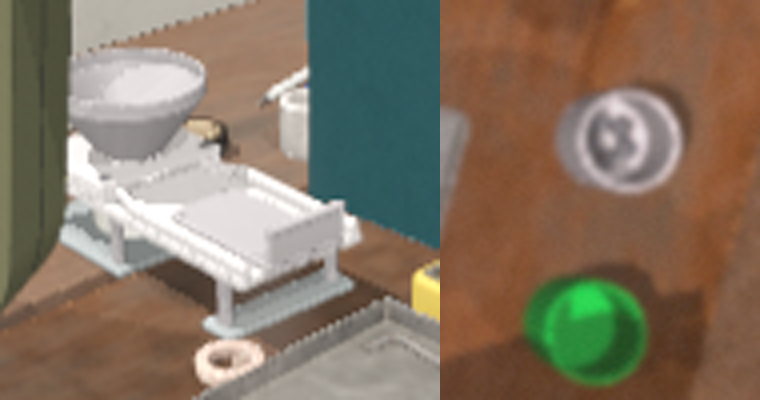

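Crop c1: hopper rim centre is about (195,205), shelf end corners are (712,262) and (620,500), and the blade tab runs along (705,305)–(655,458). Crop c2 confirms the steel beaker with balls at (625,140), with the green one below it at (598,332).

```bash
cat > fit.py <<'E'
from h import *
from scipy.optimize import least_squares as ls
T=pickle.load(open('top0.pkl','rb')); S=pickle.load(open('scene0.pkl','rb'))
c=lambda x,y:(145+x/5.7,145+y/5.7)
obs=[((0,0,124.5),c(195,205)),((-195,-58,60),c(712,262)),((-195,58,60),c(620,500))]
def W(p,q):
    q=np.atleast_2d(q).astype(float); C,Sn=np.cos(p[2]),np.sin(p[2])
    return np.c_[p[0]+C*q[:,0]-Sn*q[:,1],p[1]+Sn*q[:,0]+C*q[:,1],q[:,2]]
f=lambda p:(proj(T,W(p,[o[0] for o in obs]))-[o[1] for o in obs]).ravel()
E
python3 - <<'E'
from fit import *
r=ls(f,[495,205,1.2]); p=r.x; np.save('stand.npy',p); print(p,np.degrees(p[2]),r.fun.round(2))
# tab corners, z=83 top
for z in(50,83):
  for x,y in((705,305),(655,458),(630,295)): 
    w=at(T,*c(x,y),z); d=w[:2]-p[:2]; C,Sn=np.cos(p[2]),np.sin(p[2]); print(z,(x,y),w.round(),'stand',(C*d[0]+Sn*d[1]).round(1),(-Sn*d[0]+C*d[1]).round(1))
k=lambda x,y:(370+(x-440)/4,200+y/4)
print('beaker rim z55',at(T,*k(628,141),55),'green',at(T,*k(598,332),55))
for n,u,v in(('ring',369,167),('punch',414,171),('tape?',176,128),('weight',161,263)): print(n,at(T,u,v,20).round())
# overlay on scene
im=S['image'].copy(); im=cv2.resize(im,None,fx=4,fy=4,interpolation=cv2.INTER_CUBIC)
def poly(P,col):
    q=proj(S,P)*4+1.5; cv2.polylines(im,[q.astype(int)],True,col,1)
th=np.linspace(0,2*np.pi,40)
poly(W(p,np.c_[58*np.cos(th),58*np.sin(th),0*th+124.5]),(0,0,255))
poly(W(p,[(-195,-58,60),(-195,58,60),(-38,58,60),(-38,-58,60)]),(0,0,255))
poly(W(p,[(-195,-44,50),(-195,44,50),(-38,44,50),(-38,-44,50)]),(255,0,0))
cv2.imwrite('pics/ov.png',im[580:1000,720:1300])
E
```

```text
[539.05393451 205.04849396   1.24261457] 71.19657031907334 [-0.11 -0.22  0.4  -1.66 -0.27  1.87]
50 (705, 305) [510.   6.  50.] stand -198.4 -36.4
50 (655, 458) [444.  25.  50.] stand -201.1 32.1
50 (630, 295) [513.  38.  50.] stand -166.9 -29.4
83 (705, 305) [507.   4.  83.] stand -200.5 -34.4
83 (655, 458) [444.  23.  83.] stand -203.1 31.8
83 (630, 295) [510.  35.  83.] stand -170.1 -27.6
beaker rim z55 [ 429.31116724 -352.67739367   55.        ] green [ 315.45779588 -335.33961479   55.        ]
ring [ 597. -243.   20.]
punch [ 590. -355.   20.]
tape? [685. 245.  20.]
weight [345. 269.  20.]
```

View pics/ov.png

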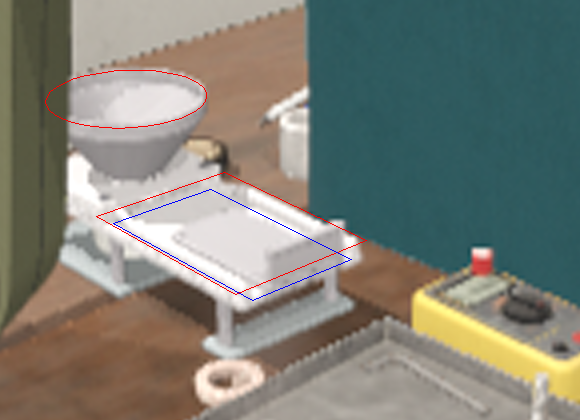

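Overlay: the modelled rim and shelf (red and blue) match the scene within a few mm. Stand yaw is about 71°, and the blade tail is near stand x = -200. I'll move behind the tab.

```bash
cat > go.py <<'E'
from h import *
import sys
p=np.load('stand.npy')
def cur():
    from workcell import r
    s=r.get_state(); q=s['tcp_rot']; return s,np.array(s['tool_pos']),R.from_quat(q[[1,2,3,0]])
def st(x,y,z): C,Sn=np.cos(p[2]),np.sin(p[2]); return np.array([p[0]+C*x-Sn*y,p[1]+Sn*x+C*y,z])
def rot(zdir,xdir):
    z=np.array(zdir,float);z/=np.linalg.norm(z); x=np.array(xdir,float); x-=z*(x@z); x/=np.linalg.norm(x)
    return R.from_matrix(np.c_[x,np.cross(z,x),z])
def row(P,Q):
    s,t,q=cur(); rv=(q.inv()*Q).as_rotvec(degrees=True); d=q.inv().apply(np.array(P)-t)/1000
    print('row',rv.round(2),d.round(4),'| q',s['q'].round(2),'dist',np.linalg.norm(d).round(3)); 
def tost(P): d=np.array(P)[:2]-p[:2]; C,Sn=np.cos(p[2]),np.sin(p[2]); return C*d[0]+Sn*d[1],-Sn*d[0]+C*d[1]
sx=[np.cos(p[2]),np.sin(p[2]),0]
E
python3 - <<'E'
from go import *
row(st(-235,0,150),rot([0,0,-1],sx))
E
```

```text
row [-1.000e-01 -5.000e-02 -5.047e+01] [ 0.4271 -0.469   0.0865] | q [-1.29  0.12  1.65 -0.    1.37 -0.08] dist 0.64
```

Call:
{"name": "servo_tool", "arguments": {"rows": "0 0 -50.5 0.427 -0.469 0.086 0.32;0 0 -50.5 0.427 -0.469 0.086 0.32;0 0 -50.5 0.427 -0.469 0.086 0.32;0 0 -50.5 0.427 -0.469 0.086 0.32;0 0 -50.5 0.427 -0.469 0.086 0.32;0 0 -50.5 0.427 -0.469 0.086 0.32;0 0 -50.5 0.427 -0.469 0.086 0.32;0 0 -50.5 0.427 -0.469 0.086 0.32;0 0 -50.5 0.427 -0.469 0.086 0.32;0 0 -50.5 0.427 -0.469 0.086 0.32;0 0 -50.5 0.427 -0.469 0.086 0.32;0 0 -50.5 0.427 -0.469 0.086 0.32"}}

```text
time: 1.3
tool_pos: [448.9, -53.0, 155.7]
tcp_rot: [0.0, 0.813, 0.582, 0.0]
force: [1.0, -0.7, -0.1]
grip_width: 30.4
finger_force: 0.0
```

Call:
{"name": "servo_tool", "arguments": {"rows": "0 0 0 0 0 0 0.32;0 0 0 0 0 0 0.32"}}

```text
time: 1.5
tool_pos: [448.5, -53.8, 155.4]
tcp_rot: [-0.0, 0.812, 0.584, -0.001]
force: [0.2, -0.5, 0.4]
grip_width: 30.4
finger_force: 0.0
```

Run:
```python
from go import *
row(st(-235,0,80),rot([0,0,-1],sx))
s,t,q=cur();print(s['time'],t,tost(t),s['grip_width'],s['force'])
a=snap('top','top1')['image'];b=snap('scene','scene1')['image']
A=cv2.resize(a[150:230,180:290],None,fx=3.6,fy=3.6,interpolation=cv2.INTER_CUBIC)
B=cv2.resize(b[165:245,185:285],None,fx=3.6,fy=3.6,interpolation=cv2.INTER_CUBIC)
cv2.imwrite('pics/v5.png',np.hstack([A,B]))
```

```text
row [-0.08  0.03  0.22] [0.0393 0.0025 0.0754] | q [-0.24 -0.27  2.16 -0.    1.25  0.09] dist 0.085
1.5 [448.51014525 -53.84547639 155.4052285 ] (np.float64(-274.2610786910138), np.float64(2.2641487145129986)) 30.400898591286104 [ 0.15376473 -0.45020033  0.38046967]
```

View pics/v5.png

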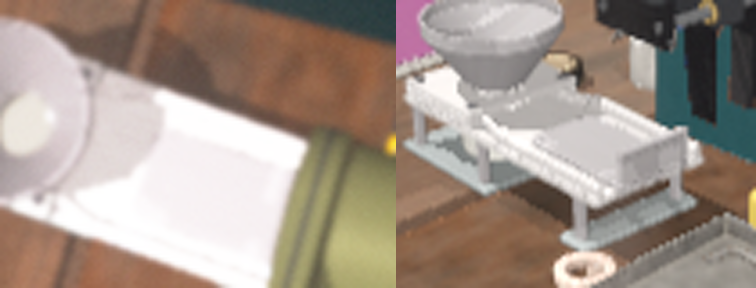

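The scene crop shows the tab top corners at (622,160) and (686,128), and the gripper hovering behind the tab.

Run:
```python
from go import *
S=pickle.load(open('scene1.pkl','rb'))
k=lambda x,y:(185+(x-396)/3.6,165+y/3.6)
for n,x,y,z in(('tabL',622,160,83),('tabR',686,128,83),('tabLfoot',622,190,50),('railendL',602,205,60),('railendR',698,150,60),('noseL',540,135,55)):
    w=at(S,*k(x,y),z); print(n,w.round(),np.round(tost(w),1))
row(st(-225,0,80),rot([0,0,-1],sx))
```

```text
tabL [437.  20.  83.] [-207.6   36.8]
tabR [506.   6.  83.] [-199.4  -32.9]
tabLfoot [450.  29.  50.] [-195.1   27.1]
railendL [409.  20.  60.] [-217.1   63.8]
railendR [518.   2.  60.] [-199.1  -45.6]
noseL [490. 128.  55.] [-89.1  21.9]
row [-0.02  0.02 -0.  ] [0.051  0.0017 0.0759] | q [-0.24 -0.27  2.16 -0.    1.25  0.09] dist 0.091
```

Call:
{"name": "servo_tool", "arguments": {"rows": "0 0 0 0.025 0.002 0.03 0.32;0 0 0 0.045 0.002 0.06 0.32;0 0 0 0.045 0.002 0.076 0.32;0 0 0 0.045 0.002 0.076 0.32;0 0 0 0.055 0.002 0.076 0.32;0 0 0 0.065 0.002 0.076 0.32;0 0 0 0.075 0.002 0.076 0.32;0 0 0 0.085 0.002 0.076 0.32;0 0 0 0.095 0.002 0.076 0.32;0 0 0 0.105 0.002 0.076 0.32"}}

```text
time: 2.6
tool_pos: [485.2, 44.5, 80.7]
tcp_rot: [0.001, 0.813, 0.582, 0.0]
force: [-1.9, -3.8, 2.7]
grip_width: 30.4
finger_force: 1.7
```

Run:
```python
from go import *
row(st(-92,0,80),rot([0,0,-1],sx))
s,t,q=cur();print(s['time'],t,tost(t),s['grip_width'],s['force'])
a=snap('top','top2')['image'];b=snap('scene','scene2')['image']
A=cv2.resize(a[150:230,180:290],None,fx=3.6,fy=3.6,interpolation=cv2.INTER_CUBIC)
B=cv2.resize(b[165:245,185:285],None,fx=3.6,fy=3.6,interpolation=cv2.INTER_CUBIC)
cv2.imwrite('pics/v6.png',np.hstack([A,B]))
```

```text
row [0.07 0.01 0.05] [ 0.0774 -0.0007  0.0007] | q [-0.02 -0.09  2.14 -0.    1.09  0.31] dist 0.077
2.6 [485.19747889  44.45017831  80.73633198] (np.float64(-169.3863182693869), np.float64(-0.7822933195808233)) 30.38157834127357 [-1.88645262 -3.81841192  2.6758439 ]
```

View pics/v6.png

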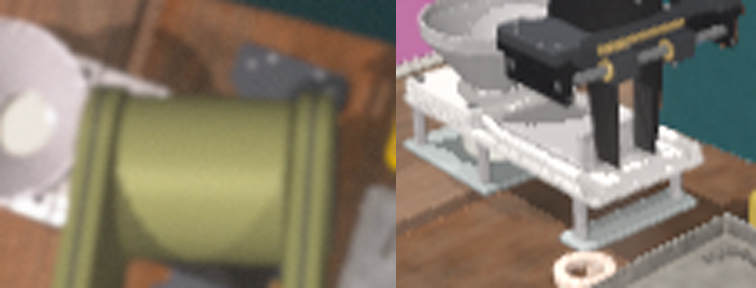

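Both fingers are behind the tab and pushing with about 4 N. I'll continue.

Call:
{"name": "servo_tool", "arguments": {"rows": "0 0 0 0.010 -0.001 0.001 0.32;0 0 0 0.02 -0.001 0.001 0.32;0 0 0 0.03 -0.001 0.001 0.32;0 0 0 0.04 -0.001 0.001 0.32;0 0 0 0.048 -0.001 0.001 0.32;0 0 0 0.056 -0.001 0.001 0.32;0 0 0 0.062 -0.001 0.001 0.32;0 0 0 0.066 -0.001 0.001 0.32;0 0 0 0.066 -0.001 0.001 0.32"}}

```text
time: 3.6
tool_pos: [504.9, 107.2, 79.0]
tcp_rot: [-0.0, 0.813, 0.582, 0.0]
force: [-0.1, 0.2, 0.5]
grip_width: 30.4
finger_force: 0.0
```

Call:
{"name": "servo_tool", "arguments": {"rows": "0 0 0 0.002 0 0 0.32;0 0 0 0.004 0 0 0.32;0 0 0 0.006 0 0 0.32;0 0 0 0.008 0 0 0.32"}}

```text
time: 4.0
tool_pos: [507.3, 114.1, 79.0]
tcp_rot: [-0.0, 0.813, 0.582, -0.0]
force: [-1.2, -1.0, -0.1]
grip_width: 30.4
finger_force: 0.9
```

Call:
{"name": "servo_tool", "arguments": {"rows": "0 0 0 0.0015 0 0 0.32;0 0 0 0.003 0 0 0.32"}}

```text
time: 4.2
tool_pos: [508.3, 117.0, 79.0]
tcp_rot: [-0.0, 0.813, 0.582, -0.0]
force: [-0.9, -1.5, -0.6]
grip_width: 30.3
finger_force: 0.9
```

Now at about stand x = -93 with no stop felt yet, so I'll creep on.

Call:
{"name": "servo_tool", "arguments": {"rows": "0 0 0 0.001 0 0 0.32;0 0 0 0.002 0 0 0.32"}}

```text
time: 4.4
tool_pos: [508.5, 117.5, 79.0]
tcp_rot: [0.001, 0.813, 0.583, -0.002]
force: [-2.8, -9.6, 2.8]
grip_width: 30.4
finger_force: 5.2
```

Call:
{"name": "servo_tool", "arguments": {"rows": "0 0 0 0.001 0 0 0.32;0 0 0 0.002 0 0 0.32"}}

```text
time: 4.6
tool_pos: [508.5, 117.7, 79.0]
tcp_rot: [0.002, 0.812, 0.583, -0.004]
force: [-5.6, -16.5, 5.6]
grip_width: 30.1
finger_force: 8.9
```

Call:
{"name": "servo_tool", "arguments": {"rows": "0 0 0 0.001 0 0 0.32;0 0 0 0.002 0 0 0.32"}}

```text
time: 4.8
tool_pos: [508.6, 117.9, 79.0]
tcp_rot: [0.003, 0.812, 0.583, -0.006]
force: [-8.2, -23.9, 8.7]
grip_width: 30.3
finger_force: 12.7
```

The stop was hit: force rises steadily to 24 N at stand x = -92.4, and -92 was expected. I'll back off and lift. A few poses with tilts will also identify the kinematics, which I need for planning the side grasp.

```bash
cat > log.py <<'E'
from go import *
s,t,q=cur(); L=open('log.txt','a'); L.write(' '.join(map(repr,map(float,list(s['q'])+list(t)+list(q.as_quat()))))+'\n')
print(s['time'],t.round(1),q.as_matrix()[:,2].round(2),s['q'].round(3),s['force'].round(1),s['grip_width'].round(1),'st',np.round(tost(t),1))
E
python3 log.py; python3 -c "
from go import *
row(st(-92,0,80),rot([0,0,-1],sx))"
```

```text
row [-0.1   0.72  0.15] [ 0.0003  0.0007 -0.001 ] | q [ 0.13  0.    2.06 -0.01  1.09  0.46] dist 0.001Traceback (most recent call last):
  File "log.py", line 3, in <module>
    print(s['time'],t.round(1),q.as_matrix()[:,2].round(2),s['q'].round(3),s['force'].round(1),s['grip_width'].round(1),'st',np.round(tost(t),1))
                                                                                               ^^^^^^^^^^^^^^^^^^^^^
AttributeError: 'float' object has no attribute 'round'
```

Call:
{"name": "servo_tool", "arguments": {"rows": "0 0 0 -0.01 0 0 0.32;0 0 0 -0.03 0 0 0.32;0 0 0 -0.05 0 -0.03 0.32;0 0 0 -0.05 0 -0.08 1;0 0 0 -0.05 0 -0.13 1;0 0 0 -0.05 0 -0.18 1;0 0 0 -0.07 0 -0.22 1;0 0 0 -0.07 0 -0.22 1"}}

```text
time: 5.6
tool_pos: [490.5, 55.9, 307.6]
tcp_rot: [0.004, 0.813, 0.582, 0.006]
force: [-0.0, -0.7, 0.7]
grip_width: 65.1
finger_force: 0.0
```

```bash
python3 log.py
```

```text
Traceback (most recent call last):
  File "log.py", line 3, in <module>
    print(s['time'],t.round(1),q.as_matrix()[:,2].round(2),s['q'].round(3),s['force'].round(1),s['grip_width'].round(1),'st',np.round(tost(t),1))
                                                                                               ^^^^^^^^^^^^^^^^^^^^^
AttributeError: 'float' object has no attribute 'round'
```

Call:
{"name": "servo_tool", "arguments": {"rows": "0 30 0 -0.1 0 -0.06 1;0 30 0 -0.14 0 -0.06 1;0 30 0 -0.14 0 -0.06 1;0 30 0 -0.14 0 -0.06 1;0 30 0 -0.14 0 -0.06 1"}}

```text
time: 6.1
tool_pos: [442.1, -79.1, 357.7]
tcp_rot: [-0.151, 0.787, 0.559, 0.211]
force: [0.2, 0.3, -0.1]
grip_width: 95.0
finger_force: 0.0
```

```bash
python3 log.py
python3 - <<'E'
from h import *
a=snap('top','top3')['image'];b=snap('scene','scene3')['image']
A=cv2.resize(a[150:240,150:260],None,fx=3.6,fy=3.6,interpolation=cv2.INTER_CUBIC)
B=cv2.resize(b[155:245,180:285],None,fx=3.6,fy=3.6,interpolation=cv2.INTER_CUBIC)
cv2.imwrite('pics/v7.png',np.hstack([A,B]))
E
```

```text
Traceback (most recent call last):
  File "log.py", line 3, in <module>
    print(s['time'],t.round(1),q.as_matrix()[:,2].round(2),s['q'].round(3),s['force'].round(1),s['grip_width'].round(1),'st',np.round(tost(t),1))
                                                                                               ^^^^^^^^^^^^^^^^^^^^^
AttributeError: 'float' object has no attribute 'round'
```

View pics/v7.png

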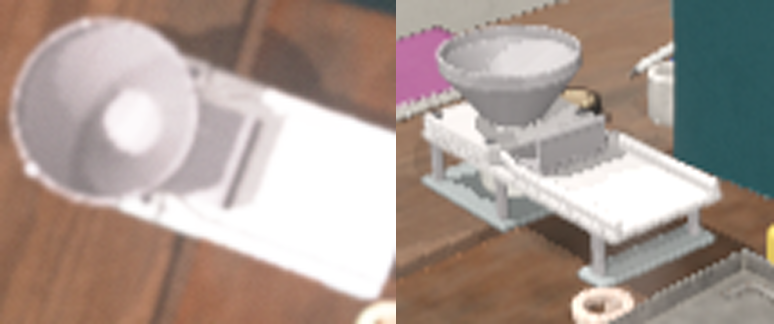

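The top crop shows the outlet closed by bright steel, with the tab upright near the hopper. The gate is home. Next I fit the kinematics.

```bash
sed -i "s/s\['grip_width'\].round(1)/round(s['grip_width'],1)/" log.py
cat > kin.py <<'E'
from go import *
from scipy.optimize import least_squares as ls
E=lambda a,x:R.from_euler(a,x)
RT=E('z',np.pi/2)   # tool x=left,y=.. at zero
LO=np.array([-2.61,-1.02,.03,-1.35,.32,-2.91]);HI=np.array([2.61,2.33,2.71,4.49,2.68,2.91])
def fk(q,k):
    h,a1,L2,a3,L3,Lt,e=k
    A=E('z',q[0]);B=A*E('y',q[1]);C=B*E('y',q[2]);D=C*E('z',q[3])*E('y',q[4])*E('z',q[5])
    P=np.array([0,0,h])+A.apply([a1,e,0])+B.apply([0,0,L2])+C.apply([a3,0,L3])+D.apply([0,0,Lt])
    return P,D*RT
E
python3 - <<'E'
from kin import *
L=np.loadtxt('log.txt')
s0=[-1.29159144,.124456329,1.6515023,-1.124e-5,1.36749786,-.0826050287,229.90057989,-607.42321708,235.52006027,.983680643,.179920881,-9.69e-5,-9.2688e-4]
L=np.vstack([L,s0])
for l in L: print(l[:6].round(3),l[6:9].round(1),((fk(l[:6],[0]*7)[1].inv()*R.from_quat(l[9:])).as_rotvec(degrees=True)).round(1))
f=lambda k:np.r_[np.ravel([fk(l[:6],k)[0]-l[6:9] for l in L]),np.array([k[1],k[3]])*.02]
r=ls(f,[300,0,450,0,450,200,54]); print(r.x.round(1),r.fun.round(1)); np.save('k.npy',r.x)
E
```

```text
[ 1.300e-01  2.000e-03  2.060e+00 -1.200e-02  1.087e+00  4.610e-01] [508.6 117.9  79. ] [ 0.  0. -0.]
[ 4.000e-03 -2.740e-01  1.908e+00  1.000e-03  1.493e+00  3.330e-01] [490.5  55.9 307.6] [-0.  0.  0.]
[-0.6   -0.378  1.965  0.509  1.69  -0.237] [442.1 -79.1 357.7] [ 0.  0. -0.]
[-1.292  0.124  1.652 -0.     1.367 -0.083] [ 229.9 -607.4  235.5] [-0.  0. -0.]
[223.1  -0.  452.3  42.2 613.1 270.2  53.6] [ 0.   0.  -0.  -0.   0.   0.  -0.   0.   0.  -0.   0.   0.  -0.   0.8]
```

```bash
cat >> kin.py <<'E'
k=np.load('k.npy')
def ik(P,Q,q0):
    f=lambda q:np.r_[(fk(q,k)[0]-P)/100,(fk(q,k)[1].inv()*Q).as_rotvec()]
    r=ls(f,np.clip(q0,LO+.01,HI-.01),bounds=(LO,HI)); return r.x,np.abs(r.fun).max()
def tool(g,az,p,roll):  # grasp point g, heading az deg, pitch below horiz, roll 0: tool x up
    a,b=np.radians([az,p]); z=np.array([np.cos(a)*np.cos(b),np.sin(a)*np.cos(b),-np.sin(b)])
    up=np.array([0,0,1.])-z*(-np.sin(b)); Q=rot(z,up)*E('z',np.radians(roll)); return np.array(g)-3*z,Q
def best(g,az,p,roll,q0=None):
    o=[]
    rng=np.random.default_rng(0)
    for i in range(12):
        g0=q0 if q0 is not None and i==0 else rng.uniform(np.maximum(LO,[-1.6,-.6,1,-1.3,.4,-2.8]),np.minimum(HI,[1,1.2,2.6,2.5,2.6,2.8]))
        q,e=ik(*tool(g,az,p,roll),g0)
        if e<1e-3 and q[2]>.03 : o.append(q)
    u=[]
    for q in o:
        if not any(np.allclose(q,v,atol=.02) for v in u): u.append(q)
    return u
E
python3 - <<'E'
from kin import *
B=(429,-353,38)
for az in(60,75,90):
  for p in(30,45,50):
    for roll in(0,180):
      for q in best(B,az,p,roll): print('B',az,p,roll,q.round(2))
H=np.array([539,205,170.])
for az in(30,50,70):
  c=np.cos(np.radians(az)),np.sin(np.radians(az)),0
  for p in(0,):
    for roll in(0,180):
      for q in best(H+20*np.array(c),az,p,roll): print('H',az,p,roll,q.round(2))
S=pickle.load(open('scene0.pkl','rb')); print(proj(S,[[429,-353,55],[429,-353,0],[315,-335,55]]))
E
```

```text
B 60 30 0 [-1.15  0.49  1.82  0.78  1.6  -0.93]
B 60 30 180 [-1.15  0.49  1.82  0.78  1.6   2.21]
B 60 45 0 [-1.09  0.36  1.88  0.65  1.43 -0.84]
B 60 45 180 [-1.09  0.36  1.88  0.65  1.43  2.3 ]
B 60 50 0 [-1.06  0.33  1.9   0.6   1.37 -0.8 ]
B 60 50 180 [-1.06  0.33  1.9   0.6   1.37  2.34]
B 75 30 0 [-1.08  0.57  1.7   0.64  1.73 -1.02]
B 75 30 180 [-1.08  0.57  1.7   0.64  1.73  2.12]
B 75 45 0 [-1.04  0.44  1.78  0.53  1.54 -0.96]
B 75 45 180 [-1.04  0.44  1.78  0.53  1.54  2.18]
B 75 50 0 [-1.02  0.39  1.8   0.49  1.48 -0.94]
B 75 50 180 [-1.02  0.39  1.8   0.49  1.48  2.2 ]
B 90 30 0 [-1.02  0.64  1.59  0.49  1.85 -1.12]
B 90 30 180 [-1.02  0.64  1.59  0.49  1.85  2.02]
B 90 45 0 [-0.98  0.5   1.69  0.4   1.64 -1.1 ]
B 90 45 180 [-0.98  0.5   1.69  0.4   1.64  2.04]
B 90 50 0 [-0.97  0.45  1.72  0.37  1.57 -1.08]
B 90 50 180 [-0.97  0.45  1.72  0.37  1.57  2.06]
H 30 0 0 [ 0.08 -0.06  2.52  2.59  0.97 -1.24]
H 30 0 180 [ 0.08 -0.06  2.52  2.59  0.97  1.9 ]
H 50 0 0 [-0.11  0.05  2.42  2.05  1.22 -0.98]
H 50 0 180 [-0.11  0.05  2.42  2.05  1.22  2.16]
H 70 0 0 [-0.19  0.2   2.25  1.69  1.47 -0.88]
H 70 0 180 [-0.19  0.2   2.25  1.69  1.47  2.26]
[[389.89284778 259.10555192]
 [386.55300069 279.16825704]
 [367.89212211 284.9877723 ]]
```

The model fits exactly. Plan:
1. Grasp the beaker at heading 75°, pitch 45°, roll 0.
2. Lift, steepen to pitch 65° and roll 180°.
3. Pour at the hopper by pitching to 0°.

Run:
```python
from kin import *
t,Q=tool((429,-353,38),75,45,0); z=Q.as_matrix()[:,2]
row(t-130*z,Q);
```

```text
row [ 2.3  15.   -3.12] [-0.4248  0.0832  0.0157] | q [-0.59 -0.38  1.96  0.51  1.69 -0.24] dist 0.433
```

Call:
{"name": "servo_tool", "arguments": {"rows": "2.3 15 -3.1 -0.425 0.083 0.016 1;2.3 15 -3.1 -0.425 0.083 0.016 1;2.3 15 -3.1 -0.425 0.083 0.016 1;2.3 15 -3.1 -0.425 0.083 0.016 1;2.3 15 -3.1 -0.425 0.083 0.016 1;2.3 15 -3.1 -0.425 0.083 0.016 1;2.3 15 -3.1 -0.425 0.083 0.016 1;2.3 15 -3.1 -0.425 0.083 0.016 1;2.3 15 -3.1 -0.425 0.083 0.016 1;2.3 15 -3.1 -0.425 0.083 0.016 1;2.3 15 -3.1 -0.425 0.083 0.016 1;2.3 15 -3.1 -0.425 0.083 0.016 1"}}

```text
time: 7.4
tool_pos: [407.0, -442.2, 133.5]
tcp_rot: [-0.233, 0.732, 0.564, 0.303]
force: [0.0, 0.2, 1.2]
grip_width: 95.5
finger_force: 0.0
```

```bash
python3 log.py
python3 - <<'E'
from kin import *
t,Q=tool((429,-353,38),75,45,0); row(t,Q)
a=snap('top','top4')['image'];b=snap('scene','scene4')['image']
A=cv2.resize(a[190:310,370:480],None,fx=3.6,fy=3.6,interpolation=cv2.INTER_CUBIC)
B=cv2.resize(b[205:325,330:430],None,fx=3.6,fy=3.6,interpolation=cv2.INTER_CUBIC)
cv2.imwrite('pics/v8.png',np.hstack([A,B]))
E
```

```text
7.4 [ 407.  -442.2  133.5] [ 0.18  0.68 -0.71] [-1.126  0.431  1.599  0.482  1.741 -0.944] [0.  0.2 1.2] 95.5 st [-655.3  -83.6]
row [-0.12  0.03  0.25] [-0.0025 -0.0016  0.1295] | q [-1.13  0.43  1.6   0.48  1.74 -0.94] dist 0.13
```

View pics/v8.png

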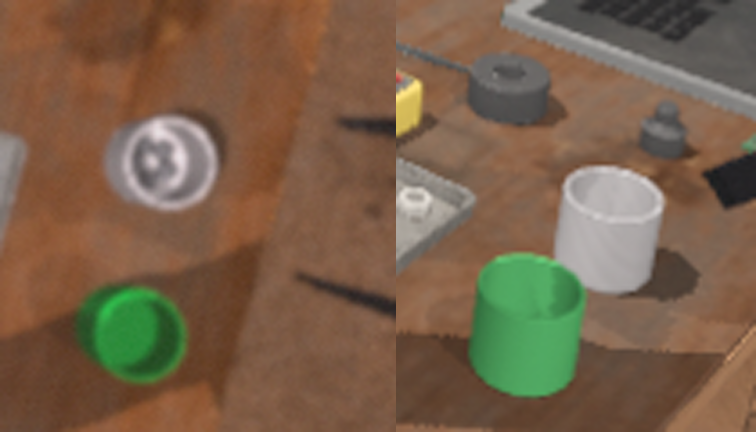

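The top crop shows both fingers (tips at (345,122) and (300,275)) aimed to straddle the steel beaker at (165,163), clear of the green one. The beaker estimate agrees in both views.

Call:
{"name": "servo_tool", "arguments": {"rows": "0 0 0.2 -0.002 -0.002 0.03 1;0 0 0.2 -0.002 -0.002 0.06 1;0 0 0.2 -0.002 -0.002 0.09 1;0 0 0.2 -0.002 -0.002 0.115 1;0 0 0.2 -0.002 -0.002 0.129 1;0 0 0.2 -0.002 -0.002 0.129 1;0 0 0.2 -0.002 -0.002 0.129 0.5;0 0 0.2 -0.002 -0.002 0.129 0.5;0 0 0.2 -0.002 -0.002 0.129 0.5;0 0 0.2 -0.002 -0.002 0.129 0.5"}}

```text
time: 8.5
tool_pos: [426.8, -357.6, 40.7]
tcp_rot: [-0.232, 0.734, 0.562, 0.303]
force: [-1.4, -0.2, -0.1]
grip_width: 68.6
finger_force: 0.0
```

```bash
python3 log.py
python3 - <<'E'
from kin import *
s,t,Q=cur(); z=Q.as_matrix()[:,2]; print('grasp pt',t+3*z, s['finger_force'])
# plan
q=s['q']; B=np.array([429,-353,38.])
H=np.array([539,205,0.])
for n,a in (('lift',(B+[0,0,120],75,65,0)),('roll',(np.array([470,-150,260]),75,65,180)),('hop65',(H+[10,22,200],70,65,180)),('hop0',(H+[10,22,172],70,0,180))):
    P,QQ=tool(*a); q,e=ik(P,QQ,q); print(n,q.round(2),e)
P,QQ=tool(B+[0,0,120],75,65,0); row(P,QQ)
E
```

```text
8.5 [ 426.8 -357.6   40.7] [ 0.18  0.68 -0.71] [-1.044  0.439  1.774  0.526  1.546 -0.965] [-1.4 -0.2 -0.1] 68.6 st [-568.8  -75.1]
grasp pt [ 427.36193671 -355.53430371   38.58925539] 0.0
lift [-0.95  0.12  1.83  0.33  1.48 -0.77] 1.1788993947714488e-09
roll [-0.47 -0.24  1.96  0.13  1.44 -2.91] 0.4555924134221145
hop65 [ 0.13 -0.11  1.99  0.44  1.1  -2.84] 1.6883716646987066e-13
hop0 [-0.03 -0.2   2.26  1.14  0.9  -2.91] 0.5741601446356037
row [  0.05 -19.94  -0.09] [ 0.0874  0.0009 -0.0823] | q [-1.04  0.44  1.77  0.53  1.55 -0.96] dist 0.12
```

Call:
{"name": "servo_tool", "arguments": {"rows": "0 0 0 0 0 0 0.3;0 0 0 0 0 0 0.3;0 0 0 0 0 0 0.3;0 0 0 0 0 0 0.3"}}

```text
time: 8.9
tool_pos: [427.1, -357.2, 40.6]
tcp_rot: [-0.233, 0.734, 0.562, 0.303]
force: [1.3, -2.5, 3.2]
grip_width: 59.3
finger_force: 30.0
```

Call:
{"name": "servo_tool", "arguments": {"rows": "0 0 0 0.007 0 -0.007 0.3;0 0 0 0.014 0 -0.014 0.3;0 0 0 0.028 0 -0.028 0.3;0 0 0 0.046 0 -0.046 0.3;0 -5 0 0.06 0 -0.06 0.3;0 -10 0 0.074 0 -0.074 0.3;0 -15 0 0.087 0 -0.082 0.3;0 -20 0 0.087 0 -0.082 0.3;0 -20 0 0.087 0 -0.082 0.3"}}

```text
time: 9.8
tool_pos: [428.6, -352.4, 163.0]
tcp_rot: [-0.13, 0.774, 0.595, 0.171]
force: [-0.0, 0.8, -2.6]
grip_width: 59.3
finger_force: 30.0
```

```bash
python3 log.py
python3 - <<'E'
from kin import *
s,t,Q=cur(); print(s['finger_force'])
snap('top','top5')
H=np.array([539,205,0.])
# continuity check: roll in steps of +15 while moving
q=s['q']; g0=np.array([429,-353,158.]); g1=np.array([549,227,215.])
for f in np.linspace(0,1,13):
    P,QQ=tool(g0+(g1-g0)*f+[0,0,160*f*(1-f)],75-5*f,65,180*f); q,e=ik(P,QQ,q)
    if round(f*12)%3==0: print(round(f,2),q.round(2),round(e,4))
for p in(40,20,0,-10):
    P,QQ=tool(H+[10,22,172],70,p,180); q,e=ik(P,QQ,q); print(p,q.round(2),e)
P,QQ=tool((439,-250,250),75,65,0); row(P,QQ)
E
```

```text
9.8 [ 428.6 -352.4  163. ] [ 0.11  0.41 -0.91] [-0.946  0.118  1.829  0.334  1.484 -0.764] [-0.   0.8 -2.6] 59.3 st [-563.3  -75.2]
29.998698933050036
0.0 [-0.95  0.12  1.83  0.33  1.48 -0.77] 0.0
0.25 [-0.74 -0.09  1.97  0.39  1.48  0.25] 0.0
0.5 [-0.47 -0.23  2.04  0.44  1.42  1.31] 0.0
0.75 [-0.17 -0.24  2.04  0.45  1.29  2.4 ] 0.0
1.0 [ 0.   -0.15  2.07  0.77  1.1   2.91] 0.2733
40 [-0.05 -0.1   2.16  1.01  1.05  2.91] 0.003531754187899951
20 [-0.15  0.    2.23  1.4   1.2   2.55] 1.73664602698409e-10
0 [-0.18  0.2   2.24  1.7   1.46  2.27] 6.201616997714155e-13
-10 [-0.17  0.32  2.22  1.81  1.62  2.17] 9.048989335624924e-11
row [0.01 0.   0.03] [ 0.1296 -0.0159 -0.0402] | q [-0.95  0.12  1.83  0.33  1.48 -0.76] dist 0.137
```

The beaker is gripped (59.3 mm, 30 N). I'll carry it over with the roll. Joint 6 limits me to 150° at pitch 65°, so I'll finish the roll while pitching.

Run:
```python
from kin import *
s,t,Q=cur()
P,QQ=tool((550,225,240),75,65,0); row(P,QQ)
q=s['q']
for g,az,p,ro in (((550,225,240),75,65,150),((547,227,200),72,50,158),((547,227,176),70,40,168),((547,227,174),70,25,178),((543,216,174),70,0,180)):
    q,e=ik(*tool(g,az,p,ro),q); print(p,ro,q.round(2),round(e,4))
```

```text
row [0.01 0.   0.03] [ 0.5673 -0.0314  0.1749] | q [-0.95  0.12  1.83  0.33  1.48 -0.76] dist 0.594
65 150 [ 0.11 -0.13  1.93  0.44  1.2   2.86] 0.0
50 158 [ 0.01 -0.14  2.08  0.76  1.08  2.75] 0.0
40 168 [-0.05 -0.11  2.16  1.    1.05  2.72] 0.0
25 178 [-0.13 -0.04  2.22  1.31  1.15  2.6 ] 0.0
0 180 [-0.21  0.18  2.25  1.68  1.48  2.27] 0.0
```

Call:
{"name": "servo_tool", "arguments": {"rows": "0 0 4 0.01 -0.001 0.002 0.3;0 0 10 0.03 -0.002 0.008 0.3;0 0 18 0.06 -0.004 0.018 0.3;0 0 26 0.095 -0.006 0.03 0.3;0 0 34 0.13 -0.008 0.04 0.3;0 0 42 0.165 -0.01 0.051 0.3;0 0 50 0.2 -0.012 0.062 0.3;0 0 58 0.235 -0.014 0.072 0.3;0 0 66 0.27 -0.016 0.083 0.3;0 0 74 0.305 -0.018 0.094 0.3;0 0 82 0.335 -0.019 0.103 0.3;0 0 90 0.36 -0.02 0.111 0.3"}}

```text
time: 11.05
tool_pos: [504.9, 13.7, 210.6]
tcp_rot: [-0.216, 0.967, -0.131, 0.025]
force: [-0.1, 0.1, -1.1]
grip_width: 59.4
finger_force: 30.0
```

```bash
python3 log.py
python3 - <<'E'
from kin import *
row(*tool((550,225,240),75,65,140))
E
```

```text
11.05 [504.9  13.7 210.6] [ 0.11  0.41 -0.91] [-0.312 -0.21   2.061  0.449  1.342  1.413] [-0.1  0.1 -1.1] 59.4 st [-192.1  -29.4]
row [3.000e-02 2.600e-01 4.952e+01] [-0.0126 -0.2078  0.0619] | q [-0.31 -0.21  2.06  0.45  1.34  1.41] dist 0.217
```

Call:
{"name": "servo_tool", "arguments": {"rows": "0 0 5 -0.001 -0.02 0.006 0.3;0 0 12 -0.003 -0.05 0.015 0.3;0 0 19 -0.005 -0.085 0.025 0.3;0 0 26 -0.007 -0.12 0.036 0.3;0 0 33 -0.009 -0.15 0.045 0.3;0 0 40 -0.011 -0.18 0.054 0.3;0 0 46 -0.012 -0.2 0.06 0.3;0 0 50 -0.013 -0.208 0.062 0.3;0 0 50 -0.013 -0.208 0.062 0.3"}}

```text
time: 11.95
tool_pos: [548.2, 223.6, 241.8]
tcp_rot: [-0.205, 0.823, -0.525, -0.067]
force: [-0.9, 0.1, -2.0]
grip_width: 59.2
finger_force: 30.0
```

```bash
python3 log.py
python3 - <<'E'
from kin import *
s,t,Q=cur(); print(s['finger_force'])
row(*tool((547,227,178),70,45,160))
snap('scene','scene6');
im=pickle.load(open('scene6.pkl','rb'))['image']
cv2.imwrite('pics/v9.png',cv2.resize(im[100:260,160:360],None,fx=3.5,fy=3.5,interpolation=cv2.INTER_CUBIC))
E
```

```text
11.95 [548.2 223.6 241.8] [ 0.1   0.41 -0.91] [ 0.113 -0.125  1.933  0.436  1.204  2.687] [-0.9  0.1 -2. ] 59.2 st [20.5 -2.7]
29.998947330750525
row [ 12.83 -15.89  23.78] [0.0181 0.0177 0.0563] | q [ 0.11 -0.13  1.93  0.44  1.2   2.69] dist 0.062
```

View pics/v9.png

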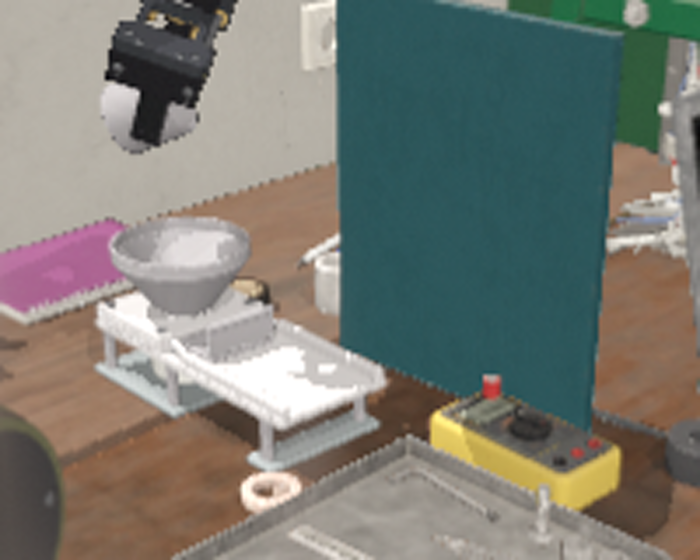

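The beaker is above the hopper, seen at (150,110) with the hopper at (180,260), and nothing has spilled. I'll lower and tip.

Call:
{"name": "servo_tool", "arguments": {"rows": "2 -2.5 4 0.003 0.003 0.01 0.3;4.5 -5.5 8 0.006 0.006 0.02 0.3;7 -8.5 12.5 0.01 0.01 0.031 0.3;9.5 -12 18 0.014 0.014 0.043 0.3;12 -15 22 0.017 0.017 0.053 0.3;12.8 -15.9 23.8 0.018 0.018 0.056 0.3;12.8 -15.9 23.8 0.018 0.018 0.056 0.3"}}

```text
time: 12.7
tool_pos: [545.8, 223.2, 179.6]
tcp_rot: [0.347, -0.653, 0.654, 0.161]
force: [-0.3, 0.2, -1.8]
grip_width: 59.2
finger_force: 30.0
```

```bash
python3 log.py
python3 - <<'E'
from kin import *
for a in(((547,227,176),70,33,172),((546,224,176),70,20,180),((543,216,176),70,0,180)): row(*tool(*a))
E
```

```text
12.7 [545.8 223.2 179.6] [ 0.24  0.66 -0.71] [-0.02  -0.126  2.14   0.89   1.034  2.682] [-0.3  0.2 -1.8] 59.2 st [19.4 -0.5]
row [  2.81 -11.74  11.89] [0.0003 0.0003 0.0024] | q [-0.02 -0.13  2.14  0.89  1.03  2.68] dist 0.002
row [  4.25 -24.81  19.62] [0.0031 0.0012 0.0004] | q [-0.02 -0.13  2.14  0.89  1.03  2.68] dist 0.003
row [  7.73 -44.6   18.92] [ 0.0095  0.0036 -0.005 ] | q [-0.02 -0.13  2.14  0.89  1.03  2.68] dist 0.011
```

Call:
{"name": "servo_tool", "arguments": {"rows": "1 -4 4 0 0 0.001 0.3;1.9 -8 8 0 0 0.002 0.3;2.8 -11.7 11.9 0 0 0.002 0.3;3.3 -16 14.5 0.001 0.001 0.002 0.3;3.8 -20 17 0.002 0.001 0.001 0.3;4.3 -24.8 19.6 0.003 0.001 0 0.3;5 -29 19.5 0.004 0.002 -0.001 0.3;5.7 -33 19.3 0.006 0.002 -0.002 0.3;6.5 -37 19.2 0.007 0.003 -0.003 0.3;7.1 -41 19 0.008 0.003 -0.004 0.3;7.7 -44.6 18.9 0.0095 0.0036 -0.005 0.3;7.7 -44.6 18.9 0.0095 0.0036 -0.005 0.3"}}

```text
time: 13.9
tool_pos: [543.6, 214.1, 177.1]
tcp_rot: [0.58, -0.407, 0.578, 0.405]
force: [-1.0, -0.1, -2.2]
grip_width: 59.3
finger_force: 30.0
```

Call:
{"name": "servo_tool", "arguments": {"rows": "0 0 0 0 0 0 0.3;0 0 0 0 0 0 0.3;0 0 0 0 0 0 0.3;0 0 0 0 0 0 0.3;0 0 0 0 0 0 0.3"}}

```text
time: 14.4
tool_pos: [543.0, 214.4, 178.2]
tcp_rot: [0.58, -0.407, 0.578, 0.405]
force: [-0.9, -0.6, -2.4]
grip_width: 59.1
finger_force: 30.0
```

```bash
python3 log.py
python3 - <<'E'
from kin import *
row(*tool((550,225,240),75,65,140))
row(*tool((546,224,190),70,20,180))
E
```

```text
14.4 [543.  214.4 178.2] [0.34 0.94 0.  ] [-0.206  0.177  2.25   1.679  1.479  2.277] [-0.9 -0.6 -2.4] 59.1 st [10.1 -0.7]
row [-27.05  60.84 -38.11] [-0.0645 -0.0033  0.0112] | q [-0.21  0.18  2.25  1.68  1.48  2.28] dist 0.066
row [ 0.03 20.08  0.22] [-0.0128  0.0004  0.0073] | q [-0.21  0.18  2.25  1.68  1.48  2.28] dist 0.015
```

Call:
{"name": "servo_tool", "arguments": {"rows": "0 0 0 -0.02 0 0 0.3;0 0 0 -0.045 0 0 0.3;0 0 0 -0.07 0 0 0.3;-4 8 -5 -0.07 0 0.002 0.3;-7 16 -10 -0.07 -0.001 0.004 0.3;-10 24 -15 -0.07 -0.001 0.005 0.3;-13.5 32 -20 -0.07 -0.002 0.006 0.3;-17 39 -24.5 -0.068 -0.002 0.007 0.3;-20.5 46 -29 -0.066 -0.002 0.008 0.3;-24 53 -33.5 -0.065 -0.003 0.01 0.3;-27 60.8 -38.1 -0.0645 -0.003 0.011 0.3;-27 60.8 -38.1 -0.0645 -0.003 0.011 0.3"}}

```text
time: 15.6
tool_pos: [549.3, 223.5, 243.2]
tcp_rot: [-0.205, 0.824, -0.524, -0.064]
force: [0.0, -0.1, -1.7]
grip_width: 59.4
finger_force: 30.0
```

```bash
python3 log.py
python3 - <<'E'
from kin import *
row(*tool((429,-353,158),75,65,0)); row(*tool((500,0,215),75,65,60))
t=snap('top','top7')['image'];b=snap('scene','scene7')['image']
B=cv2.resize(b[155:245,185:275],None,fx=4.3,fy=4.3,interpolation=cv2.INTER_CUBIC)
A=cv2.resize(t[140:230,140:230],None,fx=4.3,fy=4.3,interpolation=cv2.INTER_CUBIC)
cv2.imwrite('pics/v10.png',np.hstack([A,B]))
E
```

```text
15.6 [549.3 223.5 243.2] [ 0.11  0.41 -0.91] [ 0.115 -0.127  1.932  0.432  1.2    2.688] [ 0.  -0.1 -1.7] 59.4 st [20.8 -3.8]
row [ 2.5000e-01 -1.0000e-02 -1.3989e+02] [ 0.4569  0.3415 -0.1725] | q [ 0.12 -0.13  1.93  0.43  1.2   2.69] dist 0.596
row [  0.17  -0.11 -79.89] [ 0.1744  0.1335 -0.0734] | q [ 0.12 -0.13  1.93  0.43  1.2   2.69] dist 0.232
```

Call:
{"name": "servo_tool", "arguments": {"rows": "0 0 -5 0.01 0.008 -0.01 0.3;0 0 -13 0.03 0.024 -0.02 0.3;0 0 -21 0.055 0.042 -0.035 0.3;0 0 -29 0.08 0.062 -0.045 0.3;0 0 -37 0.107 0.083 -0.053 0.3;0 0 -45 0.135 0.105 -0.062 0.3;0 0 -53 0.165 0.128 -0.072 0.3;0 0 -61 0.197 0.15 -0.082 0.3;0 0 -69 0.23 0.173 -0.092 0.3;0 0 -77 0.26 0.197 -0.103 0.3;0 0 -85 0.29 0.218 -0.113 0.3;0 0 -93 0.32 0.24 -0.124 0.3"}}

```text
time: 16.9
tool_pos: [461.5, -183.4, 184.3]
tcp_rot: [-0.191, 0.946, 0.237, 0.106]
force: [1.0, 0.0, -1.0]
grip_width: 59.4
finger_force: 30.0
```

```bash
python3 log.py
python3 - <<'E'
from kin import *
row(*tool((429,-353,158),75,65,0))
T=snap('top','top8'); t=T['image'].astype(int); 
a=pickle.load(open('top3.pkl','rb'))['image'].astype(int)
c=proj(T,st(0,0,64)[None])[0]; print(c)
u,v=c.round().astype(int)
print('ref'); print(a[v-9:v+10,u-10:u+11].mean(2).astype(int)); print('now'); print(t[v-9:v+10,u-10:u+11].mean(2).astype(int))
E
```

```text
16.9 [ 461.5 -183.4  184.3] [ 0.11  0.41 -0.9 ] [-0.702 -0.097  2.008  0.401  1.44   0.282] [ 1.  0. -1.] 59.4 st [-392.7  -51.8]
row [ -0.12  -0.3  -46.88] [-0.105   0.1304 -0.0529] | q [-0.7  -0.1   2.01  0.4   1.44  0.28] dist 0.176
[185.61759574 183.79385479]
ref
[[197 193 190 186 180 179 184 203 222 229 231 231 229 229 226 222 220 220
  220 222 222]
 [192 187 185 180 178 178 195 218 233 239 240 240 241 241 238 231 225 224
  225 222 222]
 [183 179 178 176 179 191 216 233 241 243 244 244 247 248 246 240 231 227
  225 225 223]
 [177 173 171 175 192 218 234 241 242 244 245 246 248 250 249 245 238 231
  227 225 222]
 [167 165 167 183 214 232 241 244 244 244 246 248 249 250 250 247 243 236
  229 224 221]
 [160 162 171 197 227 242 244 245 245 247 248 249 250 251 250 248 244 238
  231 224 221]
 [155 158 178 214 235 244 245 245 246 248 249 251 251 250 249 247 244 240
  232 224 220]
 [152 162 185 224 240 245 246 246 247 249 251 251 251 250 249 247 244 241
  234 227 223]
 [154 162 191 227 241 246 246 247 248 250 251 251 251 250 248 247 245 243
  236 227 223]
 [154 164 187 224 241 245 247 2
[... 1855 characters left out ...]
0 145 135 123 125 130 136 151 172 184 199 220 233 239 241 237
  226 215 212]
 [165 161 153 146 136 126 129 130 134 144 168 183 200 222 234 240 239 231
  221 211 208]
 [165 164 159 155 147 141 140 141 137 136 142 158 179 210 231 236 233 225
  214 206 207]
 [163 167 165 163 161 154 150 150 143 132 128 142 168 197 224 230 226 214
  208 204 206]
 [159 161 161 161 160 158 153 151 146 133 128 144 173 202 218 219 211 204
  204 204 204]
 [160 160 161 160 163 162 156 149 142 135 136 153 182 203 209 205 202 198
  199 201 202]
 [160 160 160 161 165 164 161 149 147 147 153 168 184 195 198 193 194 196
  197 202 203]
 [164 162 160 161 163 165 163 159 157 159 165 174 181 185 188 187 190 192
  195 199 201]]
```

Balls are visible in the outlet region. I'll put the beaker back at its original spot.

Call:
{"name": "servo_tool", "arguments": {"rows": "0 0 -8 -0.02 0.025 -0.01 0.3;0 0 -16 -0.04 0.05 -0.02 0.3;0 0 -24 -0.06 0.075 -0.03 0.3;0 0 -32 -0.08 0.1 -0.04 0.3;0 0 -40 -0.097 0.12 -0.049 0.3;0 0 -46.9 -0.105 0.13 -0.053 0.3;0 0 -46.9 -0.105 0.13 -0.053 0.3;0 0 -46.9 -0.105 0.13 -0.053 0.3"}}

```text
time: 17.75
tool_pos: [428.8, -352.2, 162.1]
tcp_rot: [-0.134, 0.776, 0.591, 0.173]
force: [-0.0, -0.1, -0.6]
grip_width: 59.4
finger_force: 30.0
```

```bash
python3 log.py
python3 - <<'E'
from kin import *
Q=R.from_quat([.734,.562,.303,-.233]); row([427.1,-357.2,60],Q); row([427.1,-357.2,42],Q)
E
```

```text
17.75 [ 428.8 -352.2  162.1] [ 0.11  0.41 -0.9 ] [-0.948  0.122  1.827  0.337  1.488 -0.757] [-0.  -0.1 -0.6] 59.4 st [-563.   -75.2]
row [ 0.08 19.69 -0.3 ] [-0.0483  0.0001  0.0901] | q [-0.95  0.12  1.83  0.34  1.49 -0.76] dist 0.102
row [ 0.08 19.69 -0.3 ] [-5.600e-02  1.000e-04  1.064e-01] | q [-0.95  0.12  1.83  0.34  1.49 -0.76] dist 0.12
```

Call:
{"name": "servo_tool", "arguments": {"rows": "0 5 -0.3 -0.012 0 0.022 0.3;0 10 -0.3 -0.024 0 0.045 0.3;0 15 -0.3 -0.036 0 0.068 0.3;0 19.7 -0.3 -0.048 0 0.09 0.3;0 19.7 -0.3 -0.051 0 0.096 0.3;0 19.7 -0.3 -0.054 0 0.102 0.3;0 19.7 -0.3 -0.0555 0 0.1055 0.3;0 19.7 -0.3 -0.056 0 0.1064 0.3;0 19.7 -0.3 -0.056 0 0.1064 0.3"}}

```text
time: 18.65
tool_pos: [428.2, -358.4, 44.2]
tcp_rot: [-0.23, 0.733, 0.564, 0.302]
force: [0.6, -0.1, -0.9]
grip_width: 59.4
finger_force: 30.0
```

```bash
python3 log.py
python3 - <<'E'
from kin import *
Q=R.from_quat([.734,.562,.303,-.233]); row([427.1,-357.2,40.4],Q)
E
```

```text
18.65 [ 428.2 -358.4   44.2] [ 0.18  0.68 -0.71] [-1.042  0.434  1.771  0.524  1.547 -0.965] [ 0.6 -0.1 -0.9] 59.4 st [-569.1  -76.7]
row [0.04 0.28 0.35] [-0.002  -0.0014  0.0033] | q [-1.04  0.43  1.77  0.52  1.55 -0.96] dist 0.004
```

Call:
{"name": "servo_tool", "arguments": {"rows": "0 0.2 0 -0.001 0 0.001 0.3;0 0.2 0 -0.002 0 0.002 0.3;0 0.2 0 -0.0025 0 0.0026 0.3;0 0.2 0 -0.0025 0 0.0026 0.3"}}

```text
time: 19.05
tool_pos: [427.9, -358.6, 40.6]
tcp_rot: [-0.232, 0.732, 0.563, 0.304]
force: [-0.6, -0.1, 4.8]
grip_width: 59.6
finger_force: 30.0
```

Contact with the bench shows as +4.8 N. I'll release and back out along the tool axis.

Call:
{"name": "servo_tool", "arguments": {"rows": "0 0 0 0 0 0 0.8;0 0 0 0 0 0 1;0 0 0 0 0 0 1;0 0 0 0 0 0 1;0 0 0 0 0 0 1;0 0 0 0 0 -0.015 1;0 0 0 0 0 -0.04 1;0 0 0 0 0 -0.075 1;0 0 0 0 0 -0.12 1;0 0 0 0 0 -0.16 1;0 0 0 0 0 -0.16 1"}}

```text
time: 20.15
tool_pos: [398.4, -473.2, 158.2]
tcp_rot: [-0.227, 0.734, 0.564, 0.303]
force: [0.7, -0.1, 0.3]
grip_width: 95.2
finger_force: 0.0
```

```bash
python3 log.py
python3 - <<'E'
from kin import *
T=snap('top','top9'); S=snap('scene','scene9')
T0=pickle.load(open('top4.pkl','rb')); S0=pickle.load(open('scene4.pkl','rb')); T3=pickle.load(open('top3.pkl','rb'))
g=lambda s:cv2.cvtColor(s['image'],cv2.COLOR_BGR2GRAY)
# beaker shift by template match, scene and top
for n,a,b,(u,v) in(('top',T0,T,(417,235)),('scene',S0,S,(389,268))):
    t=g(a)[v-24:v+24,u-20:u+20]; r=cv2.matchTemplate(g(b)[v-40:v+40,u-36:u+36],t,cv2.TM_CCOEFF_NORMED); m=cv2.minMaxLoc(r); print(n,m[1],np.array(m[3])-16)
i=g(T)[225:246,405:428]; j=g(T0)[225:246,405:428]; print('inside old'); print(j); print('new');print(i)
# blade tab & hopper change, and elsewhere
d=cv2.absdiff(g(T),g(T3)); d[:,470:]=0
n,l,s,c=cv2.connectedComponentsWithStats((d>40).astype(np.uint8)); print([(c[k].round().tolist(),int(s[k,4])) for k in range(1,n) if s[k,4]>5])
# balls: dark blobs in the hopper, upscaled hough
u,v=185,184; h=cv2.resize(g(T)[v-14:v+14,u-14:u+14],None,fx=8,fy=8,interpolation=cv2.INTER_CUBIC)
print(cv2.HoughCircles(h,cv2.HOUGH_GRADIENT,1,32,param1=80,param2=11,minRadius=18,maxRadius=30))
E
```

```text
20.15 [ 398.4 -473.2  158.2] [ 0.19  0.67 -0.71] [-1.156  0.442  1.535  0.472  1.788 -0.944] [ 0.7 -0.1  0.3] 95.2 st [-687.4  -85.5]
top 0.8683065176010132 [0 1]
scene 0.9781160950660706 [0 0]
inside old
[[101 103 114 132 158 174 190 205 217 212 191 170 155 148 148 149 159 172
  180 174 149 112  81]
 [110 118 136 158 170 177 187 206 222 222 212 192 170 151 137 135 139 155
  174 186 184 154 108]
 [117 134 156 166 161 158 172 197 218 221 216 209 196 176 148 136 130 136
  151 176 194 183 139]
 [129 153 166 151 134 132 150 179 200 197 192 197 202 195 171 148 135 131
  136 153 178 188 160]
 [143 163 159 131 113 117 130 149 167 158 149 159 178 194 189 168 144 134
  133 138 154 173 174]
 [153 164 140 111 111 119 119 122 133 132 129 131 150 182 199 186 154 135
  133 135 143 159 177]
 [160 162 127 100 107 120 121 118 123 128 129 127 142 180 209 203 168 140
  132 135 133 149 173]
 [167 153 115  92 108 131 144 141 132 130 129 130 153 193 218 212 184 148
  134 133 135 142 166]
 [174 147 105  96 113 148 172 176 152 134 124 132 159 203 224 222 197 157
  136 133 134 138 152]
 [178 147 106 101 122 
[... 3447 characters left out ...]
9.0], 33), ([411.0, 260.0], 15), ([428.0, 260.0], 6), ([415.0, 268.0], 26), ([400.0, 270.0], 8), ([389.0, 293.0], 365), ([354.0, 284.0], 17), ([372.0, 297.0], 33), ([332.0, 302.0], 33), ([363.0, 304.0], 20), ([360.0, 313.0], 40), ([339.0, 327.0], 59), ([327.0, 330.0], 18), ([442.0, 372.0], 455), ([316.0, 346.0], 20), ([326.0, 358.0], 264), ([468.0, 346.0], 6), ([258.0, 369.0], 3280), ([400.0, 357.0], 93), ([463.0, 354.0], 9), ([388.0, 373.0], 933), ([346.0, 369.0], 6), ([346.0, 401.0], 3590), ([412.0, 380.0], 10), ([206.0, 396.0], 21), ([432.0, 397.0], 20), ([467.0, 399.0], 55), ([204.0, 413.0], 138), ([222.0, 406.0], 32), ([456.0, 415.0], 234), ([176.0, 418.0], 8), ([192.0, 418.0], 8)]
None
```

The beaker is empty, upright and back in place. The only change around the stand is a ball-sized cluster in the outlet (about 174 px, roughly five 6 px balls plus shadow), and there are no strays on the bench. I'm handing in the job.

```bash
python3 -c "
from workcell import r
print(r.close_job())"
```

```text
the job is handed in; nothing more can be done
None
```

I handed in the job after about 20 s of robot time, with the gate blade home against its stop, the balls tipped into the hopper and the empty beaker standing upright again; the hand-in gave no verdict, and I judged the count of five from the size of the ball cluster rather than from a final look.

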